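# Open the dust-filter unit of a clay studio

## Robot

A 7-joint arm with a two-finger parallel gripper is mounted at the origin on the work surface. World frame = base frame: x ahead of the robot, y to its left, z up, the work surface at z = 0. Lengths are in mm, angles in rad, forces in N, time in s.
With the tool pointing down it reaches from about 400 to 875 mm from the base axis. Payload 4.4 kg.
Tool frame: the origin (TCP) lies midway between the tips of the shut fingers; the grasp point (between the pads) lies 19 mm behind it; z points along the fingers, y is the line along which they close (so a half turn about z gives the same grasp; the last joint's range is limited). The gripper opens to 85 mm and grips with 20 to 120 N. Pads are 22 mm wide; open, the fingers measure 114 mm over their backs; the gripper's body (76 mm by 85 mm) begins 54 mm behind the grasp point. The pads swing forward as they close: fully open they stand 13 mm farther back than shut.
Start: joints at [1.071, 0.628, 0.038, 1.517, -0.027, 0.996, -0.02], TCP at [273.237, -589.796, 231.313] pointing down, gripper open.
Joint ranges: [-3.06, 3.06], [-0.37, 2.12], [-1.25, 1.32], [0.18, 2.47], [-1.1, 4.24], [0.23, 1.98], [-2.94, 2.94]. Speed limits (rad/s): [2.57, 2.57, 3.14, 3.14, 3.14, 3.14, 3.14].

## Interface

Orientations are given as [roll, pitch, yaw] about the fixed x, y, z axes, in that order (R = Rz(yaw) Ry(pitch) Rx(roll)).
In Python, from cell import read_state, get_image, finish_job gives the robot as it stands.
- The arm moves only by the tool send_rows, never from a script. Its argument "series" is a list of rows, each an object of numbers: "ax", "ay", "az": the turn, a rotation vector about the tool's x, y, z in rad; "dx", "dy", "dz": the shift along the tool's x, y, z in cm; "hand": the closure, from 0 (fully open) to 1 (shut). In form: [{"ax": .., "ay": .., "az": .., "dx": .., "dy": .., "dz": .., "hand": ..}, ...]. A call has 1 to 10 rows; each row is the pose to reach, as a shift and turn from the pose commanded when the call began, along the tool's axes at that moment; what a row does not reach only later rows make up. A row lasts 1/10 s, in which the tool goes at most 50 mm and 8.59 degrees, less where a joint would pass 70% of its speed; a pose out of reach is approached as far as the arm can. A call with a gripper value outside its range is refused whole. The fingers move at their own pace and stop on an object; the grip force is fixed at half the most. Time passes only in rows, so rows that repeat a pose let the fingers close. It gives the time, the measured TCP pose, the force, the opening and the grip force at its end, in the units of the state.
- read_state(): the state, without advancing time (a new reading comes with each control period).
- get_image(name): name is "scene" or "side" or "wrist"; returns a dict with "pixels" (420x560x3 uint8, red, green, blue), "mtx" (3x3 intrinsics, pixels), "k1" (the pictures are not rectified: a ray, as slopes to the right and down, at radius r is drawn at 1 + k1 r^2 times it, then the intrinsics apply), "R" (3x3) and "t" (3): a world point X has camera coordinates R X + t. Camera axes: x right, y down, z forward; pixel columns grow to the right and rows downward; lengths in mm; the calibration is good to about 2 mm. A picture is of the moment at which its call begins. There is no depth.
- finish_job(): hands the job in; it is judged then, once.
The state is a dict: "clock": time; "qpos": joint angles; "qd": joint speeds; "tau": joint torques, N m; "eef_pos": TCP position; "tool_rot": TCP orientation; "force": force on the tool from outside, world axes, zero at the start; "torque": the same for the moment, N m; "width": finger opening in mm; "gripper_force": force on a finger pad.
Only numpy, scipy, OpenCV 4.12 (cv2) and the standard library are available. Lean on these libraries where they do the work, as an engineer would, in place of code of your own. Each camera call takes 0.05 s, during which the arm holds its last target. There are 200 camera calls.

## Task

Open the bench dust-filter unit for a filter change: press its snap tab all the way down with a fingertip, then push the released cover along its track until the filter well is completely uncovered. The cover is only to be pushed, never lifted or tipped: leave it lying flat in its track, and leave the other things on the bench where they are.

Things in the scene. Friction and masses are not known exactly. Their poses are not given: they have to be found in the camera images.
- unit: White low box fixed on a 12 mm board, 240 (x) x 300 (y) x 55 mm. Origin: centre of its underside, z up; its louvred -x side roughly faces the robot. On its flat top (deck, 55 mm above origin) a track runs along y between 7 mm high rails (inner faces x = -56.5, +56.5 mm; outer 8 mm farther out); 7 mm high stops cross it at y = -136.5 and +142 mm.
- well (a point): Centre of the filter well (paper pleats inside) at deck height, unit x = 0, y = -80, z = 55 mm. The well is an opening in the track, 90 mm (x) by 100 mm (y, from -130 to -30 mm). At the start the cover lies over it. Beyond it (+y) the track is plain deck.
- cover: Loose grey plate 110 x 110 x 8 mm, 175 to 350 g, in the track with 1.5 mm play all round; origin: centre of its underside, axes as the unit's; starts at the well's centre. It can leave only to unit +y and slides with 1 to 3 N. The well is all uncovered when its origin is past unit y = +25 mm (105 mm of travel); it meets the end stop at y = +87 mm.
- cover_rib (a point): On the cover's upright rib, the place to push: centre of its -y face, 1 mm below the rib's top, at (0, -1, 31) mm in the cover's frame. The rib is 76 mm long (x), 10 mm thick (y = -1 to +9 mm) and stands 24 mm above the plate, which has 54 mm of flat free top behind (-y of) it.
- tab (a joint): Travel of the snap tab, m: 0 up, 0.010 fully down. It moves straight down against about 5 N (8 to 12 N reach its stop) and stays where it is left; past 0.0075 the cover is free. Until then its tooth, 7 mm high in the track just ahead (+y) of the cover at unit x = -50 to -30, y = -23.5 to -13.5 mm, blocks the cover; it sinks into the deck with the pad.
- tab_top (a point): Centre of the top of the tab's press pad, a grey 30 x 30 mm block with black ribs on the deck of the unit's -x side, outside the rail, at unit x = -92, y = -20 mm. Its top is 18 mm above the deck when up (73 mm above the unit's origin), 8 mm when fully pressed.
- jar: Bystander: white lidded jar, 66 mm diameter, 85 mm high, on the board beside the unit. Origin under its centre.
- bowl: Bystander: white bowl, 90 mm wide, 45 mm high, on the board beside the unit. Origin under its centre.
- mug: Bystander: blue ceramic mug, 72 mm wide, 80 mm high, on the board beside the unit. Origin under its centre.
- bat: Bystander: round plaster slab, 190 mm diameter, 25 mm thick, on the board at the unit's -y end. Origin under its centre.
- scraper: Bystander: flat wooden scraper, 40 x 110 x 7 mm, lying on the unit's deck on the +x side of the track. Origin under its centre.
- cup: Bystander: little terracotta cup, 42 mm wide, 45 mm high, on the unit's deck on the +x side of the track. Origin under its centre.
- tile: Bystander: white glaze test tile, 40 x 55 x 8 mm, on the unit's deck on the -x side, towards +y from the tab. Origin under its centre.
- trimmer: Bystander: wooden-handled trimming tool, 160 mm long, 12 mm thick, lying on the board along the unit's -x side. Origin under its middle.

How it is judged (in metres and radians):
On the way, in this order (a step that is already met when the one before it is completed fails the run):
1. the snap tab is pressed down while the cover is still on its seat (value of joint tab above 0.0075 m and y of cover in the frame of unit below -0.07 m), for 0.1 s.
2. the cover is pushed along the track until the well is uncovered (y of cover in the frame of unit above 0.025 m), for 0.2 s.
At the end, for the whole second after the job is handed in: The tab is down (beyond 7.5 mm of its 10 mm) and the cover lies at rest and flat (within 2 degrees, within 3 mm of deck height) in the track, its origin between 25 mm and the end stop at 87 mm in the unit's y, so that the well is completely uncovered (value of joint tab above 0.0075 m and y of cover in the frame of unit between 0.025 and 0.092 m and x of cover in the frame of unit between -0.006 and 0.006 m and z of cover in the frame of unit between 0.052 and 0.058 m and angle between cover's own z axis and vertical below 0.04 rad and linear speed of cover below 0.01 m/s); the robot touches nothing.
It fails at once if the cover is lifted more than 8 mm off the deck (z of cover in the frame of unit above 0.063 m).
It fails at once if the cover is tipped more than 9 degrees (angle between cover's own z axis and vertical above 0.157 rad).
It fails at once if another thing on the bench or the unit is shifted by more than 20 mm (distance of any of jar, bowl, mug, bat, scraper, cup, tile, trimmer from where it was at the start of the episode above 0.02 m).
It also fails if it takes over 40 s, if anything falls off the work surface, if the arm or the gripper's body presses on something with over 40 N, if the wrist force passes 120 N, or if a joint passes its speed limit or range.

## Working session

There is one attempt and no reset: what is moved stays moved. The work goes in short steps, Python scripts to look and compute and a tool call to move; the robot and the scene stay as the last step left them, time stands still between calls to the robot, and variables do not carry over. Pictures are saved under pics/ and viewed, at most 10 in all, crops included, and the job is handed in when it is done.

Besides the shell and the picture viewer there is one more tool, called after "Request:" as name(argument=value, ...), one argument or row to a line, values as JSON. send_rows: Moves the arm, as the interface text tells. Its arguments: {"type":"object","properties":{"series":{"type":"array","items":{"type":"object","properties":{"ax":{"type":"number"},"ay":{"type":"number"},"az":{"type":"number"},"dx":{"type":"number"},"dy":{"type":"number"},"dz":{"type":"number"},"hand":{"type":"number"}}}}},"required":["series"]}

```bash
mkdir -p pics
python3 - <<'E'
from cell import *
import cv2
s=read_state();print({k:s[k] for k in('clock','eef_pos','tool_rot','width','force')})
for n in('scene','side'):
    g=get_image(n);cv2.imwrite(f'pics/{n}0.png',cv2.resize(g['pixels'][:,:,::-1],(800,600),interpolation=cv2.INTER_CUBIC))
    print(n,g['mtx'],g['k1'],g['R'],g['t'])
E
```

```text
{'clock': 0.0, 'eef_pos': array([ 272.999972  , -589.20651626,  230.39421795]), 'tool_rot': array([-3.13970389e+00, -1.41753553e-05,  4.33806173e-01]), 'width': 85.31843561356503, 'force': array([ 0.51926439, -0.01042505,  0.24892406])}
scene [[439.19602254   0.         287.60222892]
 [  0.         439.19602254 216.48549368]
 [  0.           0.           1.        ]] -0.05694193548461729 [[-0.66396601  0.74765814  0.01250811]
 [ 0.45378782  0.41617355 -0.78795697]
 [-0.59432799 -0.51750062 -0.61560325]] [ 349.04010959 -176.70265238 1331.51016091]
side [[385.47479519   0.         279.67944985]
 [  0.         385.47479519 209.59558091]
 [  0.           0.           1.        ]] -0.03773539586327824 [[-0.80396184 -0.5944957   0.01484022]
 [-0.41343706  0.54082295 -0.73251644]
 [ 0.42745194 -0.59505076 -0.68058757]] [450.97532064 267.85766855 724.07519635]
```

View pics/scene0.png

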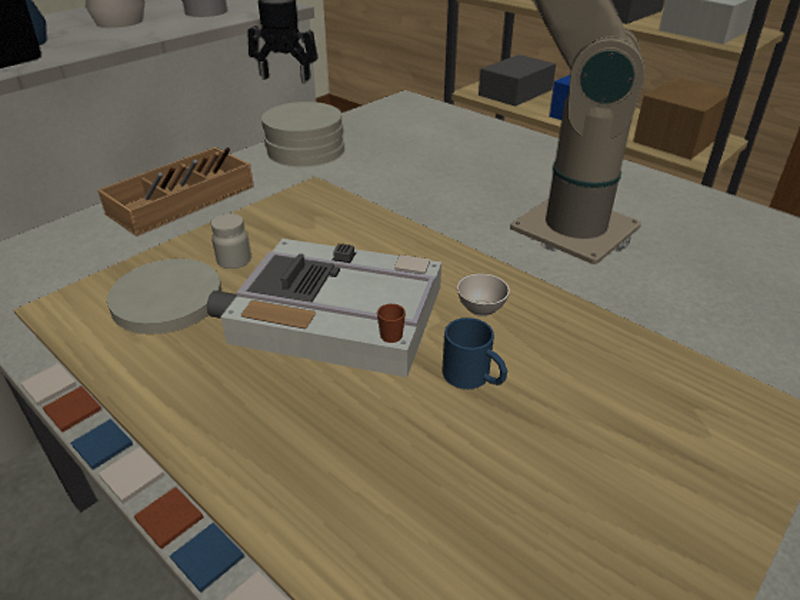

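View pics/side0.png

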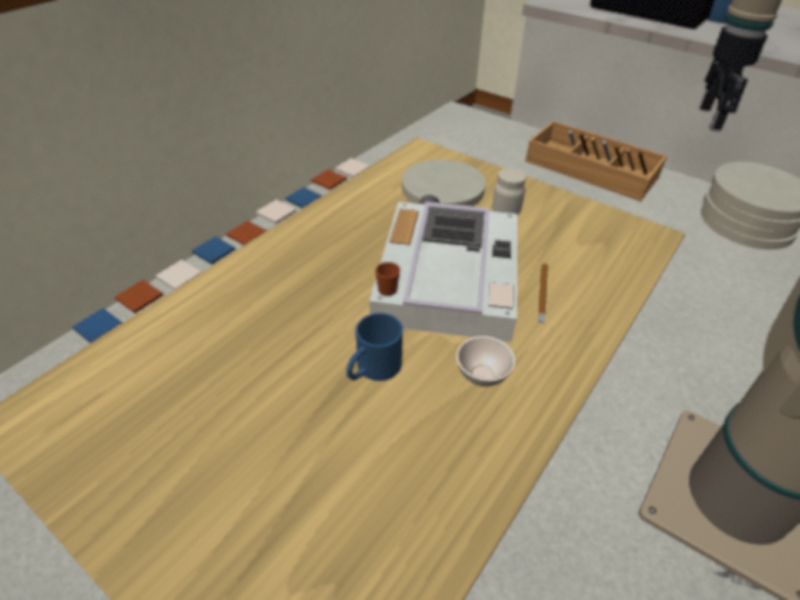

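The scene view shows the deck corners at about (281,240), (441,263), (408,348) and (224,322), with the tab at (344,250). In the side view they are at about (519,211), (516,309), (374,304) and (393,205), with the tab at (502,246). Next I'll fit the unit pose from these points.

```bash
cat > h.py <<'E'
import numpy as np
from scipy.optimize import least_squares
from scipy.spatial.transform import Rotation as Rn
def proj(c,X):
    p=np.atleast_2d(X)@c['R'].T+c['t']; s=p[:,:2]/p[:,2:]
    s=s*(1+c['k1']*(s**2).sum(1,keepdims=True))
    return s*c['mtx'][0,0]+c['mtx'][:2,2]
def unit(u,X):  # u = x,y(mm),yaw ; unit point -> world
    return Rn.from_euler('z',u[2]).apply(np.atleast_2d(X))+[u[0],u[1],12]
def fit(obs,u0):  # obs: list of (cam, unit pts, pixels)
    f=lambda u:np.concatenate([(proj(c,unit(u,P))-px).ravel() for c,P,px in obs])
    r=least_squares(f,u0,x_scale=[100,100,1],loss='soft_l1'); return r.x,r.fun.reshape(-1,2)
E
python3 - <<'E'
from cell import *
from h import *
import pickle
P=np.array([[-120,-150,55],[-120,150,55],[120,150,55],[120,-150,55],[-92,-20,73]],float)
k=560/800
c={n:get_image(n) for n in('scene','side')}
pickle.dump(c,open('cams.pkl','wb'))
px={'scene':[[281,240],[441,263],[408,348],[224,322],[344,246]],'side':[[519,211],[516,309],[374,304],[393,205],[502,242]]}
for ns in (['scene'],['side'],['scene','side']):
    u,r=fit([(c[n],P,np.array(px[n])*k) for n in ns],[600,-150,0.]);print(ns,u,r.round(1).tolist())
print(unit(u,[[-92,-20,73],[0,-81,86],[0,-81,55]]))
E
```

```text
['scene'] [ 5.53558907e+02 -1.35944038e+02  5.00775393e-01] [[-0.0, -0.5], [0.4, -1.4], [2.0, 1.2], [-1.6, -2.2], [-0.5, 1.4]]
['side'] [ 5.51836040e+02 -1.40255750e+02  5.32865758e-01] [[-4.4, 0.0], [3.9, 4.6], [-0.7, -0.5], [0.4, -1.7], [0.1, -0.2]]
['scene', 'side'] [ 5.51835906e+02 -1.37084608e+02  5.12464459e-01] [[-0.5, -0.7], [0.0, -2.3], [3.0, 0.1], [-1.0, -2.2], [-0.7, 1.0], [-3.8, 1.1], [2.0, 6.0], [-2.7, -0.5], [0.9, -1.6], [-0.3, 0.8]]
[[ 481.46087164 -199.62543049   85.        ]
 [ 591.55236101 -207.67924755   98.        ]
 [ 591.55236101 -207.67924755   67.        ]]
```

Request:
send_rows(
  series=[
    {"dx":35.2,"dy":-26.6,"az":-0.078,"hand":1},
    {"dx":35.2,"dy":-26.6,"az":-0.078,"hand":1},
    {"dx":35.2,"dy":-26.6,"az":-0.078,"hand":1},
    {"dx":35.2,"dy":-26.6,"az":-0.078,"hand":1},
    {"dx":35.2,"dy":-26.6,"az":-0.078,"hand":1},
    {"dx":35.2,"dy":-26.6,"az":-0.078,"hand":1},
    {"dx":35.2,"dy":-26.6,"az":-0.078,"hand":1},
    {"dx":35.2,"dy":-26.6,"az":-0.078,"hand":1},
    {"dx":35.2,"dy":-26.6,"az":-0.078,"hand":1},
    {"dx":35.2,"dy":-26.6,"az":-0.078,"hand":1},
  ],
)

```text
invalid input at $.series[0]: expected keys ax, ay, az, dx, dy, dz, hand
```

Request:
send_rows(
  series=[
    {"hand":1},
    {"hand":1},
    {"hand":1},
  ],
)

```text
invalid input at $.series[0]: expected keys ax, ay, az, dx, dy, dz, hand
```

Run:
```python
from cell import *
import cv2,pickle
s=read_state();print({k:s[k] for k in('clock','eef_pos','tool_rot','width','force')})
g=get_image('wrist');pickle.dump(g,open('w1.pkl','wb'));cv2.imwrite('pics/w1.png',cv2.resize(g['pixels'][:,:,::-1],(800,600),interpolation=cv2.INTER_CUBIC))
```

```text
{'clock': 0.2, 'eef_pos': array([ 273.07747415, -589.44157084,  230.74496794]), 'tool_rot': array([-3.14042595e+00, -1.47000336e-05,  4.33761244e-01]), 'width': 85.66580089436272, 'force': array([ 0.04575507, -0.62514852,  1.16256158])}
```

View pics/w1.png

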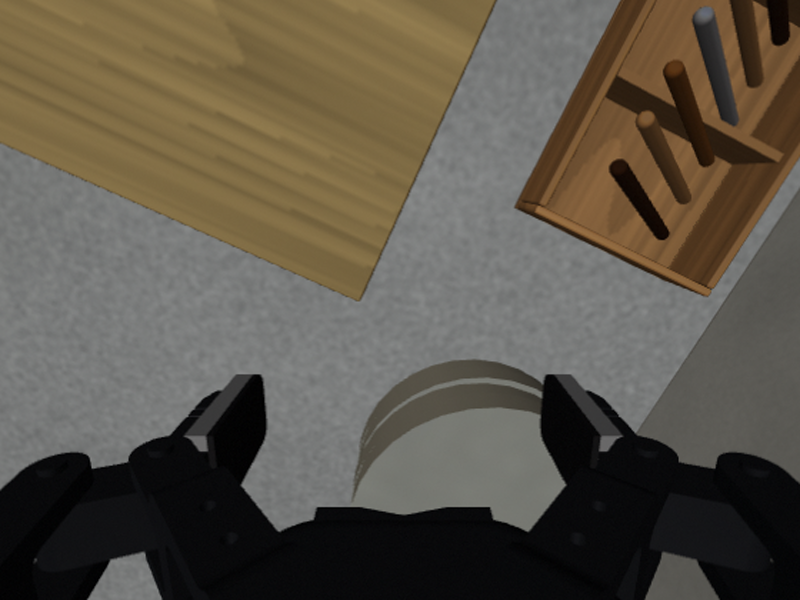

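All the keys are needed in every row, so nothing moved. The picture is from the start pose: image up is tool +x, and the plate stack is below the fingers.

Request:
send_rows(
  series=[
    {"ax":0,"ay":0,"az":-0.078,"dx":35.2,"dy":-26.6,"dz":0,"hand":1},
    {"ax":0,"ay":0,"az":-0.078,"dx":35.2,"dy":-26.6,"dz":0,"hand":1},
    {"ax":0,"ay":0,"az":-0.078,"dx":35.2,"dy":-26.6,"dz":0,"hand":1},
    {"ax":0,"ay":0,"az":-0.078,"dx":35.2,"dy":-26.6,"dz":0,"hand":1},
    {"ax":0,"ay":0,"az":-0.078,"dx":35.2,"dy":-26.6,"dz":0,"hand":1},
    {"ax":0,"ay":0,"az":-0.078,"dx":35.2,"dy":-26.6,"dz":0,"hand":1},
    {"ax":0,"ay":0,"az":-0.078,"dx":35.2,"dy":-26.6,"dz":0,"hand":1},
    {"ax":0,"ay":0,"az":-0.078,"dx":35.2,"dy":-26.6,"dz":0,"hand":1},
    {"ax":0,"ay":0,"az":-0.078,"dx":35.2,"dy":-26.6,"dz":0,"hand":1},
    {"ax":0,"ay":0,"az":-0.078,"dx":35.2,"dy":-26.6,"dz":0,"hand":1},
  ],
)

```text
clock: 1.25
eef_pos: [484.3, -193.2, 231.4]
tool_rot: [-3.14, -0.004, 0.523]
force: [0.1, 0.2, -0.7]
width: 0.1
gripper_force: 0.0
```

Request:
send_rows(
  series=[
    {"ax":0,"ay":0,"az":0,"dx":0,"dy":0,"dz":0,"hand":1},
    {"ax":0,"ay":0,"az":0,"dx":0,"dy":0,"dz":0,"hand":1},
  ],
)

```text
clock: 1.45
eef_pos: [480.1, -202.0, 231.3]
tool_rot: [3.141, 0.001, 0.51]
force: [-0.0, 0.2, -0.2]
width: 0.2
gripper_force: 0.0
```

Run:
```python
from cell import *
import cv2,pickle
s=read_state();print({k:s[k] for k in('clock','eef_pos','tool_rot','width','force')})
g=get_image('wrist');pickle.dump(g,open('w2.pkl','wb'));cv2.imwrite('pics/w2.png',cv2.resize(g['pixels'][:,:,::-1],(800,600),interpolation=cv2.INTER_CUBIC))
```

```text
{'clock': 1.45, 'eef_pos': array([ 480.05775127, -201.97459069,  231.27385536]), 'tool_rot': array([3.14108972e+00, 9.82426232e-04, 5.09725600e-01]), 'width': 0.15075720849036947, 'force': array([-0.0298346 ,  0.16745769, -0.24963533])}
```

View pics/w2.png

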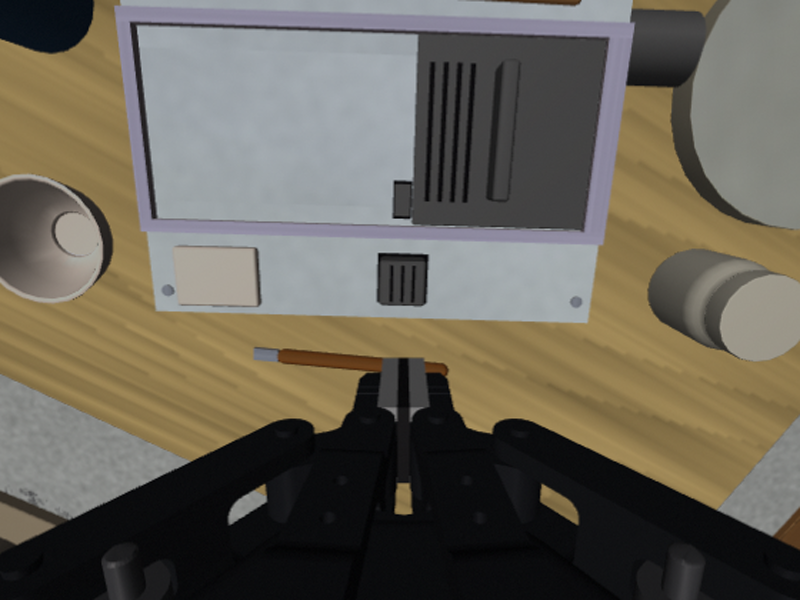

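The wrist view shows the deck's near corners at (155,310) and (588,322), the pad centre at (403,279), the tooth at (402,199) and the plate corners at (413,224), (417,34), (607,38) and (588,231). I'll refit from these.

Run:
```python
from h import *
import pickle
g=pickle.load(open('w2.pkl','rb'))
P=np.array([[-120,150,55],[-120,-150,55],[-92,-20,73],[-40,-18.5,62],[-55,-25,63],[55,-25,63],[55,-135,63],[-55,-135,63]],float)
px=np.array([[155,310],[588,322],[403,279],[402,199],[413,224],[417,34],[607,38],[588,231]])*.7
u,r=fit([(g,P,px)],[552,-137,.51]);print(u,r.round(1).tolist())
tab=unit(u,[-92,-20,73])[0]
e=np.array([480.06,-201.97]);y=.5097
d=tab[:2]-e;print('tab',tab,'tool dx,dy',d@[np.cos(y),np.sin(y)],d@[np.sin(y),-np.cos(y)],'az',-(u[2]-y))
```

```text
[ 5.53041078e+02 -1.41463539e+02  4.80793595e-01] [[0.8, 0.2], [-0.2, -0.0], [-0.3, 3.1], [0.4, 0.4], [-0.7, -0.1], [1.0, -1.3], [0.3, 0.3], [-3.6, -1.6]]
tab [ 480.72094463 -201.74453304   85.        ] tool dx,dy 0.6869413668453541 0.12567699758462192 az 0.028906405177914374
```

Request:
send_rows(
  series=[
    {"ax":0,"ay":0,"az":0.029,"dx":0.05,"dy":0,"dz":4.5,"hand":1},
    {"ax":0,"ay":0,"az":0.029,"dx":0.05,"dy":0,"dz":9,"hand":1},
    {"ax":0,"ay":0,"az":0.029,"dx":0.05,"dy":0,"dz":12.5,"hand":1},
    {"ax":0,"ay":0,"az":0.029,"dx":0.05,"dy":0,"dz":13.8,"hand":1},
    {"ax":0,"ay":0,"az":0.029,"dx":0.05,"dy":0,"dz":14.2,"hand":1},
    {"ax":0,"ay":0,"az":0.029,"dx":0.05,"dy":0,"dz":14.6,"hand":1},
    {"ax":0,"ay":0,"az":0.029,"dx":0.05,"dy":0,"dz":15.0,"hand":1},
    {"ax":0,"ay":0,"az":0.029,"dx":0.05,"dy":0,"dz":15.2,"hand":1},
    {"ax":0,"ay":0,"az":0.029,"dx":0.05,"dy":0,"dz":15.4,"hand":1},
    {"ax":0,"ay":0,"az":0.029,"dx":0.05,"dy":0,"dz":15.4,"hand":1},
  ],
)

```text
clock: 2.5
eef_pos: [482.3, -201.1, 78.1]
tool_rot: [3.139, -0.002, 0.483]
force: [0.4, -1.0, 4.8]
width: -0.4
gripper_force: 2.4
```

Request:
send_rows(
  series=[
    {"ax":0,"ay":0,"az":0,"dx":0,"dy":0,"dz":0.15,"hand":1},
    {"ax":0,"ay":0,"az":0,"dx":0,"dy":0,"dz":0.3,"hand":1},
    {"ax":0,"ay":0,"az":0,"dx":0,"dy":0,"dz":0.3,"hand":1},
  ],
)

```text
clock: 2.8
eef_pos: [482.4, -201.1, 75.0]
tool_rot: [3.139, -0.002, 0.482]
force: [-0.3, -3.2, 7.9]
width: 0.2
gripper_force: 4.0
```

Request:
send_rows(
  series=[
    {"ax":0,"ay":0,"az":0,"dx":0,"dy":0,"dz":0.1,"hand":1},
    {"ax":0,"ay":0,"az":0,"dx":0,"dy":0,"dz":0.2,"hand":1},
    {"ax":0,"ay":0,"az":0,"dx":0,"dy":0,"dz":0.2,"hand":1},
  ],
)

```text
clock: 3.1
eef_pos: [482.5, -201.1, 74.8]
tool_rot: [3.139, -0.002, 0.482]
force: [-2.5, -2.0, 26.0]
width: 0.4
gripper_force: 13.0
```

Request:
send_rows(
  series=[
    {"ax":0,"ay":0,"az":0,"dx":0,"dy":0,"dz":-4,"hand":1},
    {"ax":0,"ay":0,"az":0,"dx":0,"dy":0,"dz":-8,"hand":1},
    {"ax":0,"ay":0,"az":0,"dx":0,"dy":4,"dz":-11,"hand":1},
    {"ax":0,"ay":0,"az":0,"dx":0,"dy":7,"dz":-12,"hand":1},
    {"ax":0,"ay":0,"az":0,"dx":0,"dy":8.4,"dz":-12,"hand":1},
    {"ax":0,"ay":0,"az":0,"dx":0,"dy":8.4,"dz":-12,"hand":1},
    {"ax":0,"ay":0,"az":0,"dx":0,"dy":8.4,"dz":-12,"hand":1},
  ],
)

```text
clock: 3.8
eef_pos: [519.1, -273.0, 191.2]
tool_rot: [-3.138, 0.001, 0.483]
force: [-0.5, 0.3, -0.8]
width: -0.3
gripper_force: 0.0
```

Run:
```python
from cell import *
import cv2,pickle
s=read_state();print({k:s[k] for k in('clock','eef_pos','tool_rot','width','force')})
g=get_image('wrist');pickle.dump(g,open('w3.pkl','wb'));cv2.imwrite('pics/w3.png',cv2.resize(g['pixels'][:,:,::-1],(800,600),interpolation=cv2.INTER_CUBIC))
```

```text
{'clock': 3.8, 'eef_pos': array([ 519.12264992, -272.96733598,  191.16321174]), 'tool_rot': array([-3.13806057e+00,  1.30795983e-03,  4.83295491e-01]), 'width': -0.3135294671491946, 'force': array([-0.45200215,  0.3279927 , -0.78333785])}
```

View pics/w3.png

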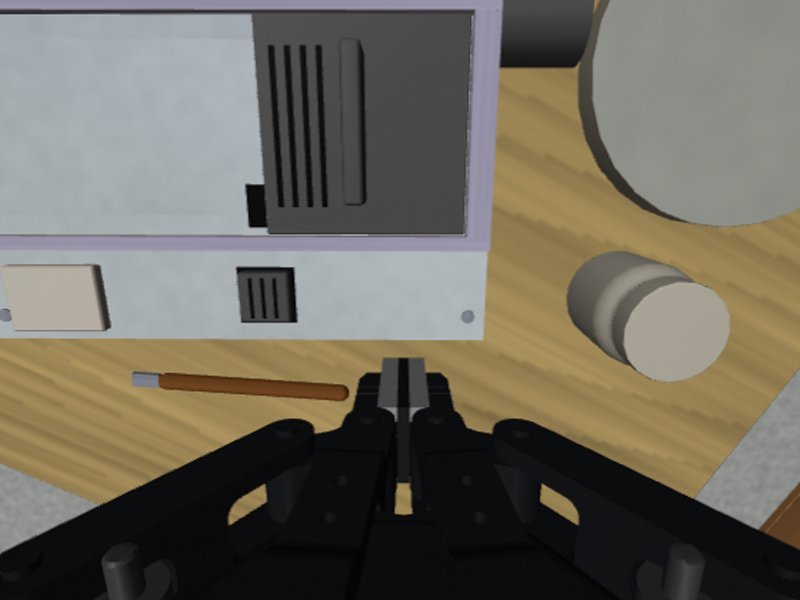

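The tooth has sunk and shows as a dark pit at (256,206). The rib's -y face runs from (362,40) to (366,203), and I'll check the fit against it. The deck corner is at (484,339) and the cover corners at (268,234), (253,13), (473,13) and (464,235).

Run:
```python
from h import *
import pickle
g=pickle.load(open('w3.pkl','rb'))
P=np.array([[-120,-150,55],[-55,-25,63],[55,-25,63],[55,-135,63],[-55,-135,63]],float)
px=np.array([[484,339],[268,234],[253,13],[473,13],[464,235]])*.7
u,r=fit([(g,P,px)],[552,-137,.48]);print(u,r.round(1).tolist())
for v in (u,[553.04,-141.46,.4808]):
    print((proj(g,unit(v,[[38,-81,86],[-38,-81,86],[-40,-18.5,55],[-77,-20,63],[-77,-20,73]]))/.7).round(0).tolist())
    e=np.array([519.12,-272.97,0])-[v[0],v[1],0];print('tcp in unit',Rn.from_euler('z',-v[2]).apply(e))
```

```text
[ 5.52688609e+02 -1.42047139e+02  4.79947213e-01] [[-0.2, 0.8], [0.1, 0.3], [-0.8, -0.5], [0.2, -0.2], [0.7, 0.0]]
[[361.0, 37.0], [364.0, 206.0], [259.0, 206.0], [262.0, 273.0], [257.0, 277.0]]
tcp in unit [ -90.22732504 -100.63139095    0.        ]
[[360.0, 35.0], [364.0, 205.0], [258.0, 205.0], [262.0, 272.0], [256.0, 276.0]]
tcp in unit [ -90.89620621 -100.912468      0.        ]
```

Request:
send_rows(
  series=[
    {"ax":0,"ay":0,"az":0,"dx":4.5,"dy":0.2,"dz":0,"hand":1},
    {"ax":0,"ay":0,"az":0,"dx":9.0,"dy":0.3,"dz":0,"hand":1},
    {"ax":0,"ay":0,"az":0,"dx":9.0,"dy":0.3,"dz":3,"hand":1},
    {"ax":0,"ay":0,"az":0,"dx":9.0,"dy":0.3,"dz":6,"hand":1},
    {"ax":0,"ay":0,"az":0,"dx":9.0,"dy":0.3,"dz":8.5,"hand":1},
    {"ax":0,"ay":0,"az":0,"dx":9.0,"dy":0.3,"dz":10,"hand":1},
    {"ax":0,"ay":0,"az":0,"dx":9.0,"dy":0.3,"dz":10.7,"hand":1},
    {"ax":0,"ay":0,"az":0,"dx":9.0,"dy":0.3,"dz":10.7,"hand":1},
    {"ax":0,"ay":0,"az":0,"dx":9.0,"dy":0.3,"dz":10.7,"hand":1},
  ],
)

```text
clock: 4.75
eef_pos: [602.1, -235.5, 86.3]
tool_rot: [3.141, -0.001, 0.483]
force: [0.4, 0.3, 0.6]
width: 0.1
gripper_force: 0.0
```

Request:
send_rows(
  series=[
    {"ax":0,"ay":0,"az":0,"dx":0,"dy":-0.5,"dz":0,"hand":1},
    {"ax":0,"ay":0,"az":0,"dx":0,"dy":-1,"dz":0,"hand":1},
    {"ax":0,"ay":0,"az":0,"dx":0,"dy":-1.5,"dz":0,"hand":1},
    {"ax":0,"ay":0,"az":0,"dx":0,"dy":-2.2,"dz":0,"hand":1},
    {"ax":0,"ay":0,"az":0,"dx":0,"dy":-3,"dz":0,"hand":1},
    {"ax":0,"ay":0,"az":0,"dx":0,"dy":-3.8,"dz":0,"hand":1},
  ],
)

```text
clock: 5.35
eef_pos: [584.4, -202.3, 86.1]
tool_rot: [3.139, -0.001, 0.482]
force: [1.5, -4.0, 3.1]
width: -0.1
gripper_force: 2.3
```

Request:
send_rows(
  series=[
    {"ax":0,"ay":0,"az":0,"dx":0,"dy":-1,"dz":0,"hand":1},
    {"ax":0,"ay":0,"az":0,"dx":0,"dy":-2,"dz":0,"hand":1},
    {"ax":0,"ay":0,"az":0,"dx":0,"dy":-3.2,"dz":0,"hand":1},
    {"ax":0,"ay":0,"az":0,"dx":0,"dy":-4.5,"dz":0,"hand":1},
    {"ax":0,"ay":0,"az":0,"dx":0,"dy":-5.8,"dz":0,"hand":1},
    {"ax":0,"ay":0,"az":0,"dx":0,"dy":-7,"dz":0,"hand":1},
    {"ax":0,"ay":0,"az":0,"dx":0,"dy":-8.2,"dz":0,"hand":1},
    {"ax":0,"ay":0,"az":0,"dx":0,"dy":-9.2,"dz":0,"hand":1},
    {"ax":0,"ay":0,"az":0,"dx":0,"dy":-10,"dz":0,"hand":1},
    {"ax":0,"ay":0,"az":0,"dx":0,"dy":-10.2,"dz":0,"hand":1},
  ],
)

```text
clock: 6.35
eef_pos: [536.3, -110.6, 85.7]
tool_rot: [3.141, -0.001, 0.484]
force: [1.9, -5.6, 4.6]
width: -0.2
gripper_force: 2.9
```

Request:
send_rows(
  series=[
    {"ax":0,"ay":0,"az":0,"dx":0,"dy":0,"dz":0,"hand":1},
    {"ax":0,"ay":0,"az":0,"dx":0,"dy":0,"dz":0,"hand":1},
    {"ax":0,"ay":0,"az":0,"dx":0,"dy":0,"dz":0,"hand":1},
  ],
)

```text
clock: 6.65
eef_pos: [535.8, -111.0, 84.9]
tool_rot: [-3.14, 0.001, 0.483]
force: [1.9, -1.2, 1.4]
width: -0.3
gripper_force: 0.9
```

Request:
send_rows(
  series=[
    {"ax":0,"ay":0,"az":0,"dx":0,"dy":0.8,"dz":0,"hand":1},
    {"ax":0,"ay":0,"az":0,"dx":0,"dy":2,"dz":0,"hand":1},
    {"ax":0,"ay":0,"az":0,"dx":0,"dy":2,"dz":-2,"hand":1},
    {"ax":0,"ay":0,"az":0,"dx":0,"dy":2,"dz":-6,"hand":1},
    {"ax":0,"ay":0,"az":0,"dx":0,"dy":2,"dz":-10,"hand":1},
    {"ax":0,"ay":0,"az":0,"dx":-4,"dy":2,"dz":-12,"hand":1},
    {"ax":0,"ay":0,"az":0,"dx":-8,"dy":2,"dz":-13,"hand":1},
    {"ax":0,"ay":0,"az":0,"dx":-10,"dy":2,"dz":-14,"hand":1},
    {"ax":0,"ay":0,"az":0,"dx":-10,"dy":2,"dz":-14,"hand":1},
    {"ax":0,"ay":0,"az":0,"dx":-10,"dy":2,"dz":-14,"hand":1},
  ],
)

```text
clock: 7.65
eef_pos: [457.5, -176.1, 225.4]
tool_rot: [3.142, -0.001, 0.482]
force: [0.6, -0.8, -0.5]
width: -0.2
gripper_force: 0.0
```

Run:
```python
from cell import *
from h import *
import cv2
s=read_state();print({k:s[k] for k in('clock','eef_pos','tool_rot','width','force')})
g=get_image('wrist');cv2.imwrite('pics/w4.png',cv2.resize(g['pixels'][:,:,::-1],(800,600),interpolation=cv2.INTER_CUBIC))
for y in (25,45,50,55): print(y,(proj(g,unit([552.8,-141.8,.4803],[[-55,y-55,63],[-55,y+55,63]]))/.7).round().tolist())
print((proj(g,unit([552.8,-141.8,.4803],[[-107,-20,63],[-107,-20,73],[-77,-20,63],[-77,-20,73]]))/.7).round().tolist())
```

```text
{'clock': 7.65, 'eef_pos': array([ 457.50867388, -176.07484829,  225.39813665]), 'tool_rot': array([ 3.14152632e+00, -7.82501107e-04,  4.81545372e-01]), 'width': -0.16968324593787196, 'force': array([ 0.57809501, -0.76898507, -0.51690363])}
25 [[472.0, 213.0], [296.0, 212.0]]
45 [[440.0, 213.0], [264.0, 212.0]]
50 [[432.0, 213.0], [256.0, 212.0]]
55 [[424.0, 213.0], [248.0, 212.0]]
[[454.0, 293.0], [456.0, 297.0], [455.0, 248.0], [457.0, 250.0]]
```

View pics/w4.png

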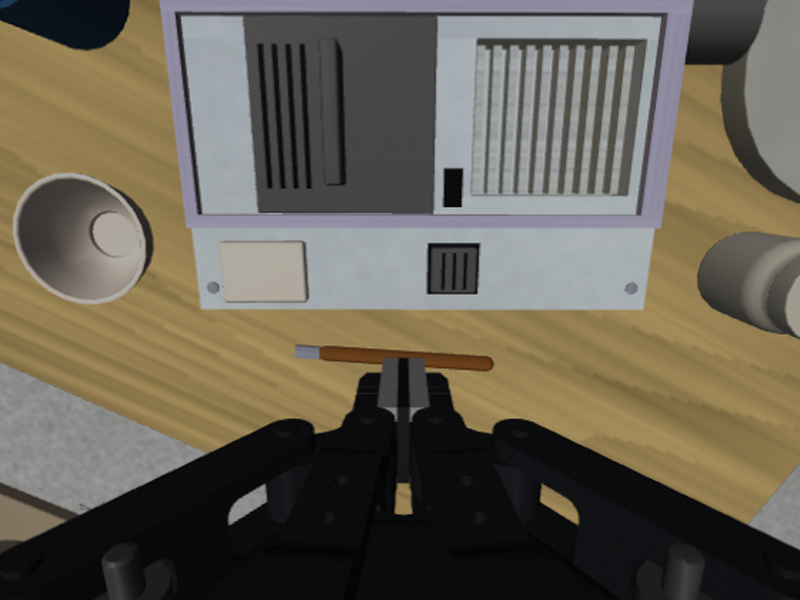

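The well with its pleats is fully open. The cover lies flat with its edges at columns 434 and 257, which puts it at y ≈ 49 mm. The tab is down and the arm is clear.

```bash
python3 -c "
from cell import *
print(finish_job())"
```

```text
the job is handed in; nothing more can be done
None
```

I pressed the snap tab down to its stop and pushed the cover to about y = +49 mm. The last wrist picture shows the filter well fully open and the cover flat in its track. The arm was clear when I handed the job in, and no verdict came back.

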